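# Check a battery pack in by tipping it onto the pad

### The arm

A 6-joint arm with a two-finger parallel gripper is mounted at the origin on the work surface. World frame = base frame: x ahead of the robot, y to its left, z up, the work surface at z = 0. Lengths are in m, angles in degrees, forces in N, time in s.
With the tool pointing down it reaches from about 0.375 to 0.75 m from the base axis. Payload 9 kg.
Tool frame: the origin (TCP) lies where the fingers leave the gripper's body, on its centre line; the fingertips stand 73 mm ahead of it and the grasp point (between the pads) lies 54 mm ahead of it (robot.tip_reach is the distance from the TCP to the fingertips, in m); z points along the fingers, y is the direction in which the jaws open and shut (so a half turn about z gives the same grasp; the last joint's range is limited). The gripper opens to 85 mm and grips with 20 to 120 N. Pads are 22 mm wide; open, the fingers measure 114 mm over their backs; the gripper's body (76 mm by 85 mm) begins 54 mm behind the grasp point. The pads swing forward as they close: fully open they stand 13 mm farther back than shut.
Start: joints at [58.344, 5.964, 5.575, 89.605, 0, 77.527], TCP at [0.197, 0.567, 0.304] pointing down, gripper open.
Joint ranges: [-171.21, 171.21], [-48.23, 106.86], [-62.78, 66.21], [-105.2, 120.99], [-86.42, 89.51], [-180, 180]. Speed limits (degrees/s): [127.2, 127.2, 147.25, 180, 180, 180].

### API

Orientations are given as [roll, pitch, yaw] about the fixed x, y, z axes, in that order (R = Rz(yaw) Ry(pitch) Rx(roll)).
In Python, from plant import robot gives the robot as it stands. Calls block until the motion is done:
- robot.move_pose(position, orientation): joint-space move of the TCP to a pose.
- robot.line_to(position, vel=0.15, rotation=None, guard=None): straight line of the TCP; rotation=None keeps the orientation; vel is the mean speed in m/s. With guard (N) it stops when the force on the tool has changed by that much, and returns True; else False.
- robot.goto_joints(angles): joint-space move.
- robot.set_gripper(opening): finger opening in m; the grip force is fixed at half the most; returns when the fingers have stopped.
- robot.pause(seconds).
- robot.ik(position, orientation): joint angles nearest the present ones, or None.
- robot.observe(): the state.
- robot.grab_frame(name): name is "scene" or "top" or "wrist"; returns the picture (384x512x3 uint8, blue, green, red); there is no depth.
- robot.get_calibration(name): a dict with "vertical_fov" (degrees; the focal length in pixels is half the picture's height over the tangent of half this angle, whatever the lens; pixels are square), "cx", "cy" (the principal point, pixels), "rvec" (rotation vector, rad) and "tvec" (3), from world to camera coordinates, as OpenCV has them. Camera axes: x right, y down, z forward; pixel columns grow to the right and rows downward; lengths in m; the calibration is good to about 2 mm. A picture is of the moment at which its call begins: read the wrist's pose just before it. get_calibration takes no time and is no camera call; for the wrist camera it gives the pose at the moment of the call.
A pose or a line that the arm cannot do raises robot.IKError and nothing moves.
- robot.job_done(): hands the job in, once; it reports no verdict.
The state is a dict: "time": time; "q": joint angles; "qvel": joint speeds; "joint_torque": joint torques, N m; "tool_pos": TCP position; "tcp_rot": TCP orientation; "ft_force": force on the tool from outside, world axes, zero at the start; "torque": the same for the moment, N m; "gripper_width": finger opening in m.
Only numpy, scipy, OpenCV 4.12 (cv2) and the standard library are available. Lean on these libraries where they do the work, as an engineer would, in place of code of your own. Each camera call takes 0.05 s, during which the arm holds its last target.

### The job

Check in the white battery pack: without gripping or lifting it, push it near its top so that it tips over away from the black face and lands lying flat, black face up, inside the yellow outline on the light blue foam pad. Then press the green button fully down and let it go. Leave the red button and everything else on the table as it is.

Things in the scene. Friction and masses are not known exactly. Their poses are not given: they have to be found in the camera images.
- pack: white battery pack standing on its end on the pad, a rigid box 36 thick (its x) x 80 wide (its y) x 150 mm tall (its z), about 0.3 to 0.55 kg. Origin: centre of its underside. Its -x face, 80 mm wide, is black and at the start looks roughly towards the robot; pushed there high up, the pack tips about its far lower edge, goes past balance after about 14 degrees and falls by itself towards its +x, its head ending 150 mm beyond that edge; its foot slides little
- pack_center (a point): centre of the pack, 75 mm above its underside
- pack_foot_left (a point): corner of the pack's white back (+x) face, at its foot, +y side
- pack_foot_right (a point): corner of the pack's white back (+x) face, at its foot, -y side
- pack_head_left (a point): corner of the pack's white back (+x) face, at its top, +y side
- pack_head_right (a point): corner of the pack's white back (+x) face, at its top, -y side
- pad: light blue foam pad, fixed to the table, 300 (x) x 160 (y) x 12 mm thick, firm; origin: centre of its underside. Its +x leads away from the robot, turned by up to 0.4 rad
- zone (a point): centre of the rectangle of yellow tape on the pad's top face, 30 mm beyond the pad's centre along its x, axes as the pad's. The rectangle measures 200 x 125 mm inside the tape and 212 x 137 mm outside it; x is the long way. The pack starts standing across its near short side, squarely enough that a straight push tips it inside
- read_top (a point): centre of the top of the green button, which looks straight up; 32 mm diameter, on a fixed grey box 80 x 70 x 30 mm that stands left or right of the pad, with the red one on the other side
- read (a joint): travel of the green button, m: 0 up, 0.006 fully down; springs back, fully down takes 5 N
- cancel_top (a point): centre of the top of the red button, on a box like the green one's
- cancel (a joint): travel of the red button, m: 0 up, 0.006 fully down
- charger: dark grey box standing on the table left of the pack, 44 x 56 x 120 mm tall; origin: centre of its underside
- can: closed can with an orange label standing on the table right of the pack, 48 mm diameter, 130 mm tall; origin: centre of its underside
- tape: yellow ring of tape lying flat left of the pad's far end, 90 mm diameter, 24 mm tall; origin: centre of its underside
- driver: screwdriver with a red handle, 160 mm long, lying on the table right of the pad's far end; origin: under its length
- kit: flat whitish box, 90 x 130 x 32 mm; origin: centre of its underside
- mug: white mug, 76 mm diameter, 85 mm tall; origin: centre of its underside
Not all that is in view belongs to the job. Leave any pink or turquoise look-alike of the pack alone.

How it is judged:
By the outcome, as a careful person would: the job done as asked, in the order asked, and still so for the second after the job is handed in, with the robot touching nothing.
It also fails if it takes over 40 s, if anything falls off the work surface, if the arm or the gripper's body presses on something with over 40 N, if the wrist force passes 120 N, or if a joint passes its speed limit or range.

## Working session

There is one attempt and no reset: what is moved stays moved. The work goes in short steps, each a Python script; the robot and the scene stay as the last script left them, time stands still between calls to the robot, and variables do not carry over. Pictures are saved under pics/ and viewed, and the job is handed in when it is done.

```bash
ls; mkdir -p pics; python3 - <<'E'
from plant import robot
import cv2
for n in ["scene","top","wrist"]:
    f=robot.grab_frame(n); cv2.imwrite(f"pics/{n}0.png",f)
    c=robot.get_calibration(n); print(n,c)
s=robot.observe(); print(s["time"],s["tool_pos"],s["tcp_rot"],s["gripper_width"],robot.tip_reach)
E
```

```text
pics
scene {'vertical_fov': 49.788922568289365, 'cx': 254.44053688533958, 'cy': 189.43621887395506, 'rvec': array([ 1.99720676,  1.68011258, -0.56465423]), 'tvec': array([-0.08759232, -0.36621599,  1.52598976])}
top {'vertical_fov': 54.699164035905845, 'cx': 261.38196024245207, 'cy': 189.84415414964647, 'rvec': array([ 2.15952174, -2.05210367,  0.23012673]), 'tvec': array([-0.05306979,  0.56407848,  1.01419233])}
wrist {'vertical_fov': 60.43352562084925, 'cx': 259.37279081971553, 'cy': 191.57507044188299, 'rvec': array([-2.35751745, -1.67696029, -0.24575035]), 'tvec': array([-0.59972389, -0.03700918,  0.37938871])}
0.15 [0.19703849 0.56652777 0.30329356] [-1.79941222e+02 -1.08424487e-02  1.60817950e+02] 0.0856373912233457 0.0726
```

View pics/scene0.png

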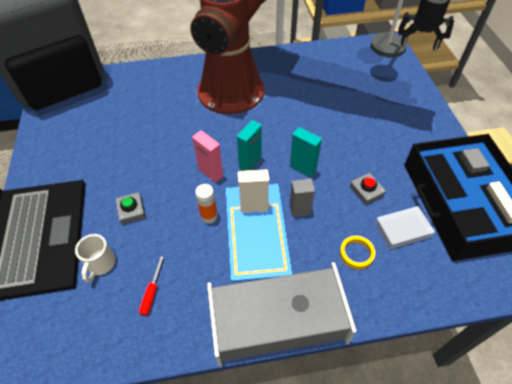

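View pics/top0.png

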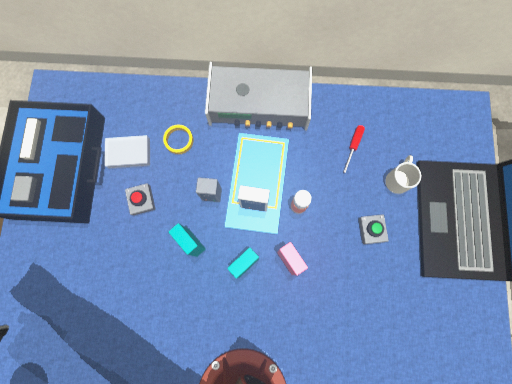

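View pics/wrist0.png

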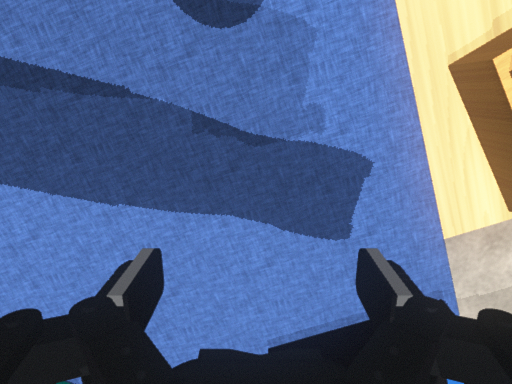

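The scene view looks back towards the robot. In the top view the pad is at about (257,183), the pack at (253,197), green at (374,229) and red at (137,198). Two turquoise look-alikes and a pink one stand between the robot and the pack. I'll enlarge the middle next.

```bash
cat > h.py <<'E'
import numpy as np, cv2
def cal(robot,n):
    c=robot.get_calibration(n); f=192/np.tan(np.radians(c["vertical_fov"]/2))
    K=np.array([[f,0,c["cx"]],[0,f,c["cy"]],[0,0,1]]); return K,np.array(c["rvec"]),np.array(c["tvec"])
def toplane(C,px,z):
    K,r,t=C; R=cv2.Rodrigues(r)[0]; px=np.atleast_2d(px).astype(float)
    d=np.c_[px,np.ones(len(px))]@np.linalg.inv(K).T@R; o=-R.T@t
    return o+d*((z-o[2])/d[:,2])[:,None]
def proj(C,P): return cv2.projectPoints(np.atleast_2d(P).astype(float),C[1],C[2],C[0],None)[0][:,0]
E
python3 - <<'E'
import cv2
a=cv2.imread("pics/top0.png")[125:285,160:400]; cv2.imwrite("pics/topc.png",cv2.resize(a,None,fx=3.3,fy=3.3,interpolation=cv2.INTER_CUBIC))
a=cv2.imread("pics/scene0.png")[115:285,180:380]; cv2.imwrite("pics/scenec.png",cv2.resize(a,None,fx=3.5,fy=3.5,interpolation=cv2.INTER_CUBIC))
E
```

```text
(no output)
```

View pics/topc.png

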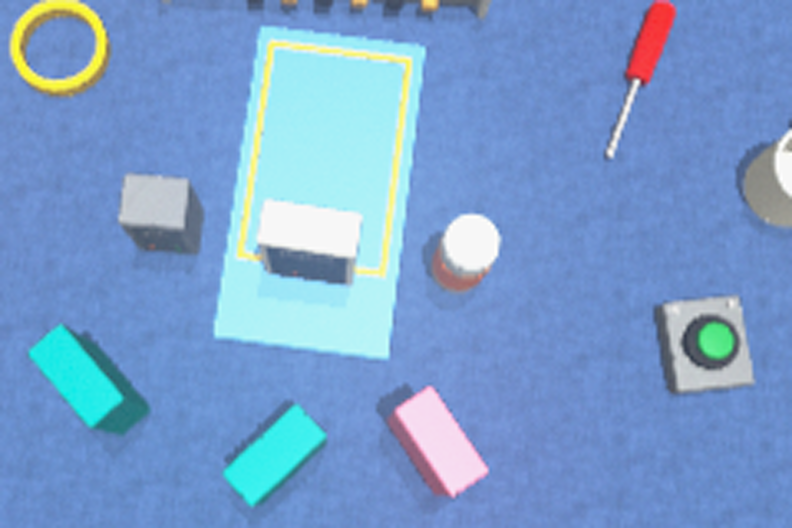

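View pics/scenec.png

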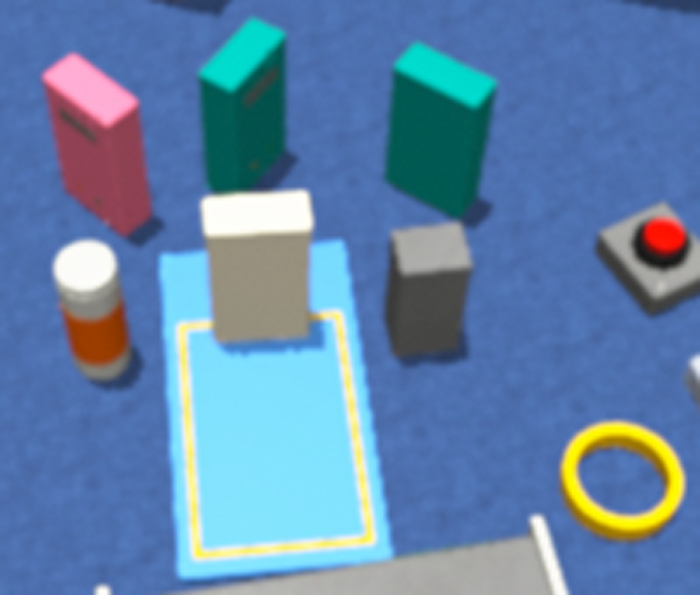

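```bash
cat > meas.py <<'E'
from plant import robot
from h import *
img=cv2.imread("pics/top0.png"); C=cal(robot,"top")
hsv=cv2.cvtColor(img,cv2.COLOR_BGR2HSV)
def comp(m,near):
    n,l,s,c=cv2.connectedComponentsWithStats(m.astype(np.uint8)); i=min((k for k in range(1,n) if s[k,4]>30),key=lambda k:np.hypot(*(c[k]-near)))
    return l==i
def rect(m,z,name,half=True):
    cs,_=cv2.findContours(m.astype(np.uint8),cv2.RETR_EXTERNAL,cv2.CHAIN_APPROX_NONE)
    p=max(cs,key=cv2.contourArea)[:,0].astype(float)
    w=toplane(C,p,z)[:,:2]; r=cv2.minAreaRect((w*1000).astype(np.float32)); bp=cv2.boxPoints(r)
    print(name,"c",np.round(r[0],1),"size",np.round(r[1],1),"ang",round(r[2],1),"px",p.mean(0).round(1)); return r
H,S,V=[hsv[...,i].astype(int) for i in range(3)]
pad=comp((H>85)&(H<104)&(S>60)&(V>180),(257,183)); rect(pad,.012,"pad")
yel=comp((H>18)&(H<35)&(S>70)&(V>150),(260,180)); rect(yel,.012,"tapeframe")
wh=comp((S<40)&(V>200),(254,192)); rect(wh,.162,"packtop")
canm=comp((S<40)&(V>190),(302,198)); rect(canm,.130,"cantop")
gr=comp((H>50)&(H<75)&(S>120)&(V>90),(376,228)); rect(gr,.045,"green")
tq=(H>80)&(H<95)&(S>180)&(V>160)
rect(comp(tq,(184,239)),.15,"turq1");rect(comp(tq,(243,263)),.15,"turq2")
rect(comp(((H>150)|(H<5))&(S>40)&(V>200),(293,258)),.15,"pink")
rect(comp((S<60)&(V>90)&(V<190),(207,186)),.12,"charger")
E
python3 meas.py
```

```text
pad c [632.8 -11.7] size [122.1 196.8] ang 85.4 px [257.5 173.4]
tapeframe c [632.6 -11.5] size [135.7 209.3] ang 85.4 px [259.1 167.5]
packtop c [532.4  -4.3] size [79.2 37.1] ang 84.0 px [253.4 193.8]
cantop c [ 534.2 -135.3] size [44.  43.5] ang 2.9 px [302.6 198.1]
green c [ 474.4 -362.7] size [28.9 29.3] ang 2.9 px [376.7 227.8]
turq1 c [408.3 171.7] size [78.9 35.5] ang 44.9 px [182.5 238.5]
turq2 c [354.8  13.6] size [35.5 77.1] ang 45.3 px [242.6 262.6]
pink c [ 372.4 -115. ] size [79.7 35. ] ang 36.1 px [288.2 255.2]
charger c [532.2 126. ] size [55.3 10.6] ang 88.1 px [205.5 193.8]
```

```bash
cat > m2.py <<'E'
from plant import robot
from h import *
T=cal(robot,"top"); S=cal(robot,"scene"); img=cv2.imread("pics/scene0.png")
hsv=cv2.cvtColor(img,cv2.COLOR_BGR2HSV)
m=cv2.inRange(hsv,(50,120,80),(75,255,255)); m[:,:110]=0;m[:,145:]=0
ys,xs=np.nonzero(m); ps=np.array([xs.mean(),ys.mean()]); print("green scene px",ps,len(xs))
P=[K@np.c_[cv2.Rodrigues(r)[0],t] for K,r,t in(T,S)]
X=cv2.triangulatePoints(P[0],P[1],np.array([[376.7],[227.8]]),ps.reshape(2,1)); print("green 3d",(X[:3]/X[3]).T)
f=toplane(S,[[242,212.1],[267.1,210.7]],.012); print("foot corners",f.round(4))
c,s=np.cos(np.radians(-6)),np.sin(np.radians(-6))
print("predicted",[np.round([.5324+.018*c-v*s,-.0043+.018*s+v*c],4) for v in(-.04,.04)])
K,r,t=cal(robot,"wrist"); R=cv2.Rodrigues(r)[0]; cam=-R.T@t
o=robot.observe(); from scipy.spatial.transform import Rotation as Ro
Rt=Ro.from_euler("xyz",o["tcp_rot"],degrees=True)
print("cam in tool",Rt.inv().apply(cam-o["tool_pos"]))
for yaw in(-6,174):
    for p in([.44,0,.30],[.44,0,.21],[.55,-.01,.21]): print(yaw,p,robot.ik(p,[180,0,yaw]))
E
python3 m2.py
```

```text
green scene px [127.03125 201.59375] 96
green 3d [[ 0.47472976 -0.3602999   0.04631714]]
foot corners [[ 0.5455 -0.0397  0.012 ]
 [ 0.5535  0.0324  0.012 ]]
predicted [array([ 0.5461, -0.046 ]), array([0.5545, 0.0336])]
cam in tool [ 7.40155209e-02  6.24704429e-05 -7.02589023e-02]
-6 [0.44, 0, 0.3] [-17.13028285 -22.40240039 -20.74105856  91.66134183   0.
 168.86971715]
-6 [0.44, 0, 0.21] [-17.13028285 -22.90531236 -30.47555499  82.42975737   0.
 168.86971715]
-6 [0.55, -0.01, 0.21] [-14.66846822  -2.57421678 -12.87396536  79.70025142   0.
 171.33153178]
174 [0.44, 0, 0.3] [-17.13028285 -22.40240039 -20.74105856  91.66134183   0.
 -11.13028285]
174 [0.44, 0, 0.21] [-17.13028285 -22.90531236 -30.47555499  82.42975737   0.
 -11.13028285]
174 [0.55, -0.01, 0.21] [-14.66846822  -2.57421678 -12.87396536  79.70025142   0.
  -8.66846822]
```

The second view agrees: the foot corners match to a few mm, and the green button top is at about (0.474, -0.362, 0.046). In the zone frame the pack sits at x=-100 mm, y≈-1 mm, rotated -1.4°, so a straight push should work. I'll approach from above behind the black face, with the camera on the robot side.

```bash
cat > push1.py <<'E'
from plant import robot
from h import *
d=np.array([np.cos(np.radians(-6)),np.sin(np.radians(-6)),0]); c=np.array([.5324,-.0043,0])
rot=[180,0,174]
robot.set_gripper(0.03)
a=c-d*.068
robot.move_pose([*a[:2],.32],rot)
robot.line_to([*a[:2],.2126],vel=.12)
for n in("top","scene","wrist"): cv2.imwrite(f"pics/{n}1.png",robot.grab_frame(n))
o=robot.observe(); print(o["time"],o["tool_pos"],o["ft_force"],o["gripper_width"])
a=cv2.imread("pics/top1.png")[125:285,160:400];b=cv2.imread("pics/scene1.png")[100:260,160:400]
cv2.imwrite("pics/c1.png",cv2.resize(np.vstack([a,b]),None,fx=1.8,fy=1.8))
E
python3 push1.py
```

```text
4.15 [0.4652014  0.00267678 0.21344717] [0.73901351 0.18856335 0.4223542 ] 0.030214414258218084
```

View pics/c1.png

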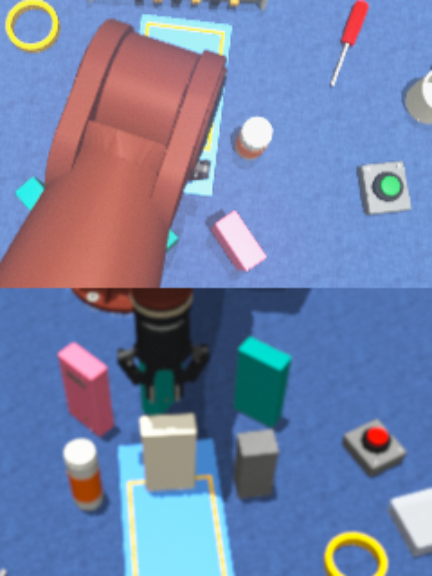

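View pics/wrist1.png

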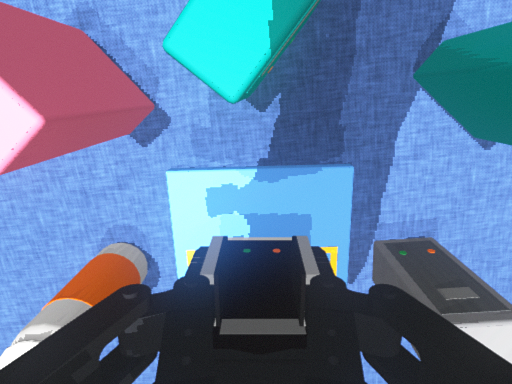

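The scene view shows the pack upright. The gripper is right behind it, clear of the can, the charger and the look-alikes. Now the push.

```bash
cat > push2.py <<'E'
from plant import robot
from h import *
d=np.array([np.cos(np.radians(-6)),np.sin(np.radians(-6)),0]); c=np.array([.5324,-.0043,0])
p=lambda s:[*(c+d*s)[:2],.2126]
robot.line_to(p(-.034),vel=.06); print(robot.observe()["ft_force"].round(2) if hasattr(robot.observe()["ft_force"],"round") else robot.observe()["ft_force"])
g=robot.line_to(p(.016),vel=.05,guard=15); o=robot.observe(); print(g,o["time"],o["tool_pos"],o["ft_force"])
cv2.imwrite("pics/scene2.png",robot.grab_frame("scene"))
b=cv2.imread("pics/scene2.png")[100:290,160:400]; cv2.imwrite("pics/c2.png",cv2.resize(b,None,fx=3,fy=3))
E
python3 push2.py
```

```text
[-0.39 -0.03 -0.21]
False 6.0167 [ 0.54810018 -0.00590477  0.21256321] [ 0.2325095  -0.57555575  0.20240981]
```

View pics/c2.png

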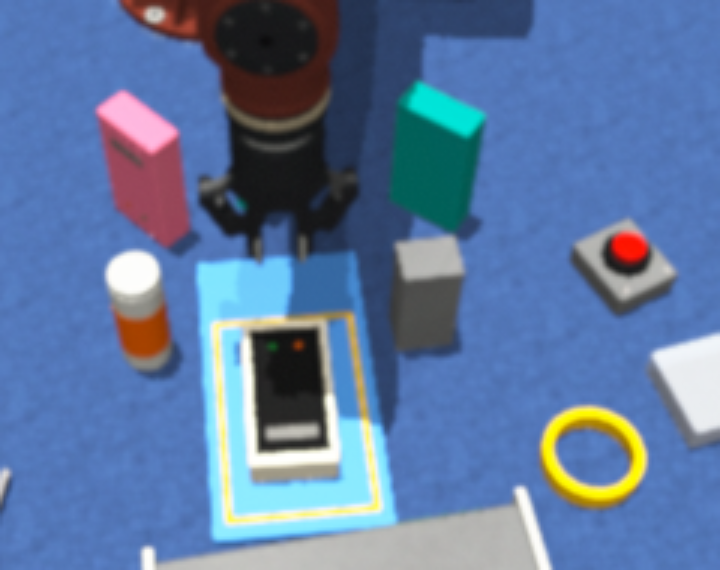

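The pack now lies flat, black face up, and looks to be inside the outline. I'll rise, move over to the green button with the fingers closed, and check the pack from the top camera.

```bash
cat > b1.py <<'E'
from plant import robot
from h import *
o=robot.observe(); x,y,_=o["tool_pos"]
robot.line_to([x,y,.30],vel=.15)
robot.set_gripper(0.0)
robot.move_pose([.474,-.362,.22],[180,0,140])
for n in("top","scene","wrist"): cv2.imwrite(f"pics/{n}3.png",robot.grab_frame(n))
o=robot.observe(); print(o["time"],o["tool_pos"],o["ft_force"],o["gripper_width"])
a=cv2.imread("pics/top3.png")[110:260,160:430]; cv2.imwrite("pics/c3.png",cv2.resize(a,None,fx=2.9,fy=2.9))
img=cv2.imread("pics/top3.png"); T=cal(robot,"top")
hsv=cv2.cvtColor(img,cv2.COLOR_BGR2HSV)
m=cv2.inRange(hsv,(0,0,140),(180,60,255)); m[:130]=0;m[215:]=0;m[:,:230]=0;m[:,285:]=0
m=cv2.morphologyEx(m,cv2.MORPH_OPEN,np.ones((2,2)))
cs,_=cv2.findContours(m,cv2.RETR_EXTERNAL,cv2.CHAIN_APPROX_NONE); k=max(cs,key=cv2.contourArea)[:,0]
w=toplane(T,k,.048)[:,:2]; r=cv2.minAreaRect((w*1000).astype(np.float32)); print(r)
e=np.radians(-4.6); R=np.array([[np.cos(e),np.sin(e)],[-np.sin(e),np.cos(e)]])
print("corners in zone frame",((cv2.boxPoints(r)-[632.6,-11.5])@R.T).round(1))
E
python3 b1.py
```

```text
8.7417 [ 0.47474338 -0.36110397  0.22044854] [ 0.03315021  0.38969315 -0.18974005] 0.00034453799950460366
((591.9824829101562, -24.601470947265625), (132.17062377929688, 216.4687957763672), 84.45604705810547)
corners in zone frame [[-148.7  -80.6]
 [  67.7  -84.2]
 [  69.9   48. ]
 [-146.6   51.5]]
```

View pics/c3.png

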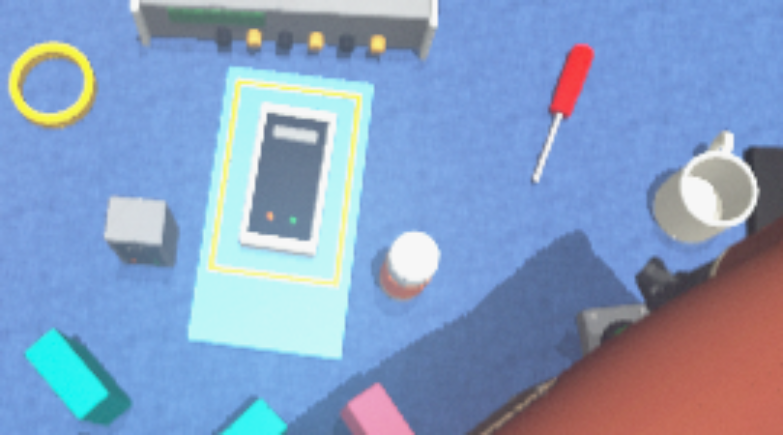

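View pics/scene3.png

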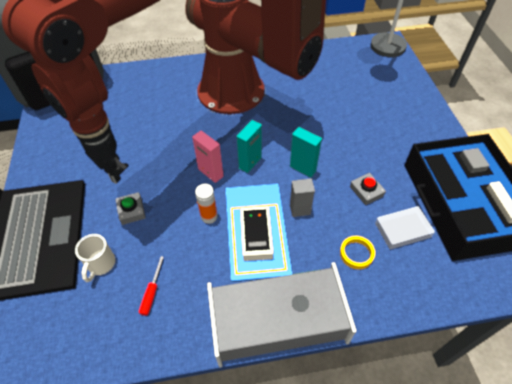

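View pics/wrist3.png

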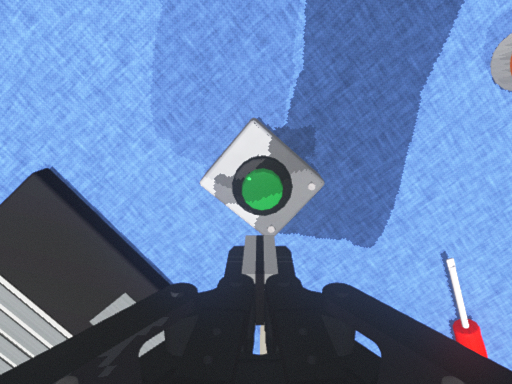

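The top view shows the pack well inside the yellow, with margins on all sides. My contour check failed because it merged the pale tape and the can with the pack, so I'll redo it. I'll also fix the button position from the wrist view, where green is at (262,188), and then press.

```bash
cat > b2.py <<'E'
from plant import robot
from h import *
img=cv2.imread("pics/wrist3.png"); W=cal(robot,"wrist"); hsv=cv2.cvtColor(img,cv2.COLOR_BGR2HSV)
m=cv2.inRange(hsv,(50,120,60),(75,255,255)); ys,xs=np.nonzero(m); px=[(xs.min()+xs.max())/2,(ys.min()+ys.max())/2]
b=toplane(W,px,.046)[0]; print("green wrist",b.round(4),px)
img=cv2.imread("pics/top3.png"); T=cal(robot,"top"); hsv=cv2.cvtColor(img,cv2.COLOR_BGR2HSV)
# black face by darkness
m=cv2.inRange(hsv,(0,0,0),(180,255,95)); m[:140]=0;m[200:]=0;m[:,:235]=0;m[:,282:]=0
k=np.argwhere(m)[:,::-1]; r=cv2.minAreaRect((toplane(T,k,.048)[:,:2]*1000).astype(np.float32)); print(r)
e=np.radians(-4.6); R=np.array([[np.cos(e),np.sin(e)],[-np.sin(e),np.cos(e)]])
cz=(np.array(r[0])-[632.6,-11.5])@R.T; print("black face centre in zone frame",cz.round(1))
robot.line_to([b[0],b[1],.14],vel=.15)
g=robot.line_to([b[0],b[1],.095],vel=.03,guard=12)
o=robot.observe(); print(g,o["time"],o["tool_pos"],o["ft_force"])
cv2.imwrite("pics/scene4.png",robot.grab_frame("scene"))
E
python3 b2.py
```

```text
green wrist [ 0.4742 -0.358   0.046 ] [np.float64(262.0), np.float64(189.0)]
((0.0, 0.0), (0.0, 0.0), 0.0)
black face centre in zone frame [-631.5  -39.3]
True 10.2667 [ 0.47420258 -0.35808344  0.11864627] [-1.49243417  0.97151432  7.787793  ]
```

```bash
python3 - <<'E'
from plant import robot
import cv2
p=robot.observe()["tool_pos"]
for i in range(1,5):
    g=robot.line_to([p[0],p[1],p[2]-.002*i],vel=.01,guard=15)
    robot.pause(.1); o=robot.observe(); print(g,o["time"],o["tool_pos"][2],o["ft_force"])
    if o["ft_force"][2]>18: break
cv2.imwrite("pics/c5.png",cv2.resize(robot.grab_frame("scene")[140:240,60:200],None,fx=5,fy=5))
E
```

```text
True 10.625 0.11861379333092298 [-1.87782171  1.5779778   8.25328729]
True 10.9833 0.11862763909341839 [-1.21914137  3.09600572  7.75799302]
True 11.3833 0.11864337038598072 [-1.85695741  1.84456593  7.20143933]
True 11.825 0.11864359151615939 [-1.5127929   1.23907749  7.29244006]
```

View pics/c5.png

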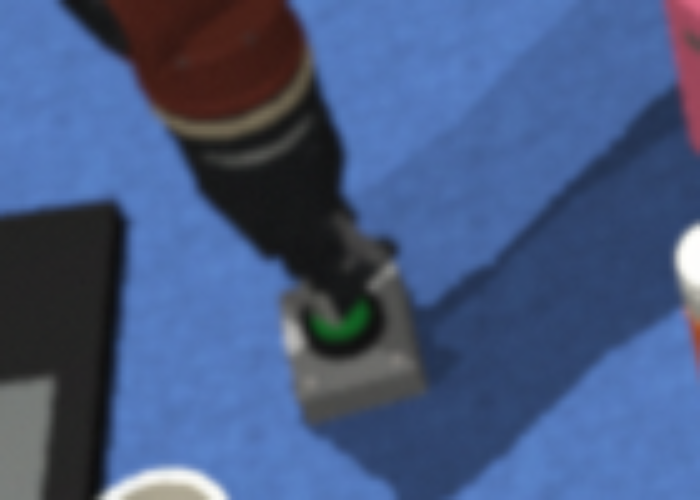

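```bash
python3 - <<'E'
from plant import robot
p=robot.observe()["tool_pos"]
for i in range(1,10):
    robot.line_to([p[0],p[1],p[2]+.001*i],vel=.02)
    robot.pause(.1); o=robot.observe(); print(round(o["time"],2),o["tool_pos"][2].round(5),o["ft_force"].round(2))
E
```

```text
12.22 0.11965 [-0.85  1.15  4.34]
12.57 0.12065 [0.73 0.46 4.  ]
12.93 0.12165 [0.24 0.12 3.13]
13.28 0.12268 [ 0.54 -0.28  2.4 ]
13.62 0.12366 [0.35 0.05 3.01]
13.97 0.1246 [0.49 0.17 1.52]
14.32 0.12551 [-0.45 -0.36 -0.21]
14.68 0.12668 [0.18 0.13 0.09]
15.03 0.12773 [-0.59  0.21 -0.6 ]
```

The force fell from about 5 N to zero over 6 mm of rise. So the button had been at its stop and followed the finger all the way back up. Next I'll retreat and do a last look.

```bash
python3 - <<'E'
from plant import robot
import cv2, numpy as np
p=robot.observe()["tool_pos"]
robot.line_to([p[0],p[1],.30],vel=.15)
q=robot.observe()["q"]; q=np.array(q); q[0]-=25; robot.goto_joints(list(q)); robot.pause(.5)
t=robot.grab_frame("top"); s=robot.grab_frame("scene")
cv2.imwrite("pics/fin.png",cv2.resize(np.vstack([t[100:290,100:430],s[100:290,90:420]]),None,fx=1.57,fy=1.57)); print(robot.observe()["time"])
cv2.imwrite("pics/top6.png",t)
E
```

```text
17.9333
```

View pics/fin.png

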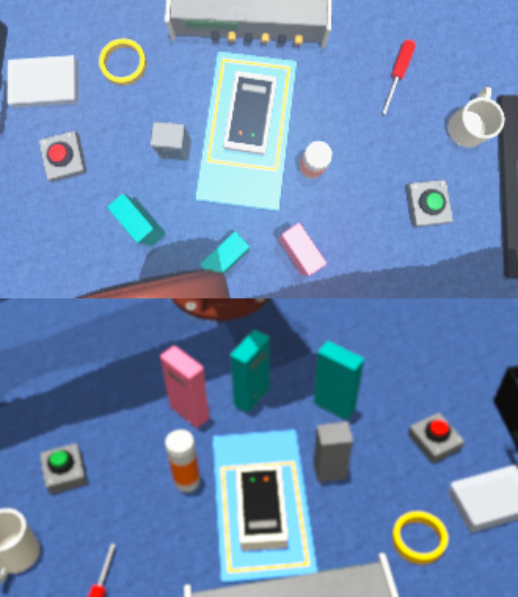

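The pack lies inside the tape in both views, green is back up, and everything else stands as before. I'll measure the pack corners read from this picture, (239,72), (276,76), (265,152) and (223,146), and hand in.

```bash
python3 - <<'E'
from plant import robot
from h import *
T=cal(robot,"top")
px=np.array([[239,72],[276,76],[265,152],[223,146]])/1.57+100
w=toplane(T,px,.045)[:,:2]*1000
e=np.radians(-4.6); R=np.array([[np.cos(e),np.sin(e)],[-np.sin(e),np.cos(e)]])
z=((w-[632.6,-11.5])@R.T).round(1); print(z)
if (abs(z)<[100,62.5]).all(): robot.job_done(); print("handed in")
E
```

```text
[[ 69.8  27.5]
 [ 71.2 -44.1]
 [-79.5 -41.9]
 [-78.5  37.5]]
the job is handed in; nothing more can be done
handed in
```

I pushed the pack over with the part-open fingers near its top. It fell flat, black face up, inside the yellow outline. I then pressed the green button to its stop, let it go, backed away and handed in at about 18 s.

- **Pack:** In the last top view its corners lie at about x −80 to +71 mm and y −44 to +38 mm from the zone centre. The inside limits are ±100 and ±62.5 mm. I read those corners by eye, so they are good to a few mm.
- **Button:** While I raised the fingers, the force fell from about 5 N to zero over 6 mm. That fits a full press and spring back, and the last pictures show the button up.
- **Everything else:** By eye, the red button, the look-alikes, the can, the charger and the other items stand where they were.

**Checks that failed or disagreed:**
- Two automatic outlines of the lying pack failed. One merged with its surroundings and one found no pixels, which is why I read the corners by eye.
- The views placed the green button up to 5 mm apart in y. I measured its top at about 46 mm, but contact showed about 52 mm. I relied on the contact force for the press.

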